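# Build the pill tower on the pharmacy counter

## Task

Build the patient's pill tower in the white foot: push and twist the snug yellow cup down until it is fully home in the foot's socket, then seat the green cup on it, then the blue cup, and close it with the white cap. Leave the red cup, the black foot and everything else on the counter where they are, and let go of the finished tower.

Things in the scene. Friction and masses are not known exactly. Their poses are not given: they have to be found in the camera images.
- white_foot: White round foot, fixed, 92 mm across, 26 mm tall; origin at centre of underside, z up. Socket 60 mm across, floor 6 mm above the counter. Three springy rubber nubs in it grip a cup: set in, it stops about 6 mm short and needs 4 to 10 N of push, eased by a twist, to reach the floor, where it stays with 26 mm standing out. The tower is built here.
- black_foot: Black round foot, fixed, 92 mm across, 26 mm tall; origin at centre of underside, z up. Socket 60 mm across, floor 6 mm above the counter. Three springy rubber nubs in it grip a cup: set in, it stops about 6 mm short and needs 4 to 10 N of push, eased by a twist, to reach the floor, where it stays with 26 mm standing out. Not to be used; it stays empty.
- yellow_cup: Yellow open pill cup, upright, 56 mm across, 46 mm tall, wall 4 mm, cavity 29 mm deep, 45 g. Origin: centre of underside, z up. Lowest 8 mm: a spigot 43 mm across that drops into the 48 mm mouth of the cup below; the shoulder rests on its rim, so a seated cup's origin is 38 mm above the origin below. Grip across the outside in the upper 20 mm. Goes first, into the white foot.
- green_cup: Green open pill cup, upright, 56 mm across, 46 mm tall, wall 4 mm, cavity 29 mm deep, 45 g. Origin: centre of underside, z up. Lowest 8 mm: a spigot 43 mm across that drops into the 48 mm mouth of the cup below; the shoulder rests on its rim, so a seated cup's origin is 38 mm above the origin below. Grip across the outside in the upper 20 mm. Goes second, on the yellow cup.
- blue_cup: Blue open pill cup, upright, 56 mm across, 46 mm tall, wall 4 mm, cavity 29 mm deep, 45 g. Origin: centre of underside, z up. Lowest 8 mm: a spigot 43 mm across that drops into the 48 mm mouth of the cup below; the shoulder rests on its rim, so a seated cup's origin is 38 mm above the origin below. Grip across the outside in the upper 20 mm. Goes third, on the green cup.
- cap: White cap, upright: a spigot 43 mm across and 8 mm tall below, a disc 56 mm across from 8 to 15 mm, and on top a knob 22 mm across from 15 to 36 mm to grip it by; about 40 g. Origin: centre of its underside, z up. On the blue cup its origin stands 38 mm above that cup's origin. Goes last.
- red_cup: Red pill cup, same shape and size as the yellow one; not needed, leave it. Origin: centre of its underside.
- amber_bottle: Amber glass bottle with white cap, 40 mm across, 85 mm tall, loose; leave it. Origin: centre of its underside.
- carton: White medicine carton with an orange band, standing, 30 x 55 mm and 75 mm tall, loose; leave it. Origin: centre of its underside, x along the 30 mm side.
- tape_dispenser: Blue tape dispenser, base 55 x 120 mm (its long side along y), 75 mm tall at the roll, 0.6 kg, loose; leave it. Origin: centre of its underside.
There are look-alikes about, which are no part of the job. What is shaped like the cap but pink is not meant.

How it is judged:
On the way, in this order (a step that is already met when the one before it is completed fails the run):
1. the yellow cup is fully home in the white foot (horizontal distance between yellow_cup and white_foot below 0.004 m and z of yellow_cup in the frame of white_foot between 0.003 and 0.0085 m and angle between yellow_cup's own z axis and vertical below 0.06 rad), for 0.2 s.
2. the green cup is seated on the yellow one (horizontal distance between green_cup and yellow_cup below 0.005 m and z of green_cup in the frame of yellow_cup between 0.035 and 0.0405 m and angle between green_cup's own z axis and vertical below 0.06 rad), for 0.2 s.
3. the blue cup is seated on the green one (horizontal distance between blue_cup and green_cup below 0.005 m and z of blue_cup in the frame of green_cup between 0.035 and 0.0405 m and angle between blue_cup's own z axis and vertical below 0.06 rad), for 0.2 s.
4. the cap is seated on the blue cup (horizontal distance between cap and blue_cup below 0.005 m and z of cap in the frame of blue_cup between 0.035 and 0.0405 m and angle between cap's own z axis and vertical below 0.06 rad), for 0.2 s.
At the end, for the whole second after the job is handed in: The yellow cup stands on the floor of the white foot's socket (within 2.5 mm of home, 4 mm of centred), the green cup is seated on it, the blue on the green and the cap on the blue (each within 2.5 mm of its seated height, 5 mm of centred, upright within 0.06 rad), all released and at rest (all of step 1 and all of step 2 and all of step 3 and all of step 4 and linear speed of each of yellow_cup, green_cup, blue_cup, cap below 0.02 m/s and contact force between each of yellow_cup, green_cup, blue_cup, cap and the fingers below 0.05 N); the robot touches nothing.
It fails at once if the red cup is shifted by more than 25 mm or tipped (distance of red_cup from where it was at the start of the episode above 0.025 m or angle between red_cup's own z axis and vertical above 0.35 rad).
It fails at once if the amber bottle is shifted by more than 25 mm or tipped (distance of amber_bottle from where it was at the start of the episode above 0.025 m or angle between amber_bottle's own z axis and vertical above 0.35 rad).
It fails at once if the carton is shifted by more than 25 mm or tipped (distance of carton from where it was at the start of the episode above 0.025 m or angle between carton's own z axis and vertical above 0.35 rad).
It fails at once if the tape dispenser is shifted by more than 25 mm or tipped (distance of tape_dispenser from where it was at the start of the episode above 0.025 m or angle between tape_dispenser's own z axis and vertical above 0.35 rad).
It also fails if it takes over 99 s, if anything falls off the work surface, if the arm or the gripper's body presses on something with over 40 N, if the wrist force passes 120 N, or if a joint passes its speed limit or range.

## Robot

A 6-joint arm with a two-finger parallel gripper is mounted at the origin on the work surface. World frame = base frame: x ahead of the robot, y to its left, z up, the work surface at z = 0. Lengths are in m, angles in rad, forces in N, time in s.
With the tool pointing down it reaches from about 0.425 to 0.95 m from the base axis. Payload 3.5 kg.
Tool frame: the origin (TCP) lies between the finger pads; the fingertips stand 19 mm ahead of it and the grasp point (between the pads) is the TCP (robot.nose_length is the distance from the TCP to the fingertips, in m); z points along the fingers, x is the direction in which the jaws open and shut, and the axes are right-handed (so a half turn about z gives the same grasp; the last joint's range is limited). The gripper opens to 85 mm and grips with 20 to 120 N. Pads are 22 mm wide; open, the fingers measure 114 mm over their backs; the gripper's body (76 mm by 85 mm) begins 54 mm behind the grasp point. The pads swing forward as they close: fully open they stand 13 mm farther back than shut.
Start: joints at [-1.31, 0.286, 1.577, -0, 1.279, -0.15], TCP at [0.27, -0.619, 0.25] pointing down, gripper open.
Joint ranges: [-2.77, 2.77], [-0.9, 2.22], [0.21, 2.48], [-1.53, 4.67], [0.24, 2.81], [-2.84, 2.84]. Speed limits (rad/s): [2.79, 2.79, 3.14, 3.14, 3.14, 3.14].

## Interface

Orientations are given as [roll, pitch, yaw] about the fixed x, y, z axes, in that order (R = Rz(yaw) Ry(pitch) Rx(roll)).
In Python, from plant import robot gives the robot as it stands.
- The arm moves only by the tool jog_arm, never from a script. Its argument "deltas" is a list of rows, each an object with "linear": the shift along the tool's x, y, z in m, a list of three; "yaw": the turn about the tool's z in rad; "hand": the opening, from 0 (shut) to 1 (fully open). A call has 1 to 8 rows; each row shifts and turns the commanded pose from where the row before left it, along the tool's axes as they then stand; what a row does not reach is not made up. A row lasts 1/8 s, in which the tool goes at most 62.5 mm and 10.7 degrees, less where a joint would pass 70% of its speed; a pose out of reach is approached as far as the arm can. A call with a gripper value outside its range is refused whole. The fingers move at their own pace and stop on an object; "force" is the grip in N (left out, the last holds). Time passes only in rows, so rows that do not move let the fingers close. It gives the time, the measured TCP pose, the force and the opening at its end, in the units of the state.
- robot.sense(): the state, without advancing time (a new reading comes with each control period).
- robot.grab_frame(name): name is "scene" or "side" or "wrist"; returns a dict with "image" (384x512x3 uint8, red, green, blue), "mtx" (3x3 intrinsics, pixels), "R" (3x3) and "t" (3): a world point X has camera coordinates R X + t; the wrist camera has in their place "hand_eye" (4x4, takes a point from camera to tool coordinates, whose origin is the TCP and whose axes are the tool frame's). Camera axes: x right, y down, z forward; pixel columns grow to the right and rows downward; lengths in m; the calibration is good to about 2 mm. A picture is of the moment at which its call begins: read the wrist's pose just before it. There is no depth.
- robot.job_done(): hands the job in, once; it reports no verdict.
The state is a dict: "time_s": time; "joint_pos": joint angles; "dq": joint speeds; "effort": joint torques, N m; "tcp_pos": TCP position; "tool_rot": TCP orientation; "force": force on the tool from outside, world axes, zero at the start; "torque": the same for the moment, N m; "gripper_width": finger opening in m.
Only numpy, scipy, OpenCV 4.12 (cv2) and the standard library are available. Lean on these libraries where they do the work, as an engineer would, in place of code of your own. Each camera call takes 0.05 s, during which the arm holds its last target. There are 200 camera calls.

## Working session

There is one attempt and no reset: what is moved stays moved. The work goes in short steps, Python scripts to look and compute and a tool call to move; the robot and the scene stay as the last step left them, time stands still between calls to the robot, and variables do not carry over. Pictures are saved under pics/ and viewed, about 12 in all and at most 16, crops included, and the job is handed in when it is done.

Besides the shell and the picture viewer there is one more tool, called as name(argument=value, ...) on one line, values as JSON. jog_arm: Moves the arm, as the interface text tells. Its arguments: {"type":"object","properties":{"deltas":{"type":"array"},"force":{"type":"number"}},"required":["deltas"]}

```bash
ls; mkdir -p pics; python3 - <<'E'
from plant import robot
import cv2,numpy as np
print(robot.sense())
for n in("scene","side","wrist"):
    f=robot.grab_frame(n); cv2.imwrite(f"pics/{n}0.png",f["image"][:,:,::-1]); np.savez(f"pics/{n}0.npz",**f)
    print({k:np.round(v,3).tolist() for k,v in f.items() if k!="image"})
a=[cv2.imread(f"pics/{n}0.png") for n in("scene","side")]
E
```

```text
pics
{'time_s': 0.0, 'joint_pos': array([-1.30999587e+00,  2.87187043e-01,  1.57820518e+00, -2.99117719e-05,
        1.27861079e+00, -1.50002264e-01]), 'dq': array([ 0.00126514,  0.00149512, -0.00115344,  0.0012401 , -0.00144094,
        0.00134978]), 'effort': array([-1.45421368e-04, -4.05975938e+01, -2.92625588e+01, -1.40880816e-04,
        5.77209590e-03,  5.06406138e-06]), 'tcp_pos': array([ 0.26941408, -0.61821854,  0.24891763]), 'tool_rot': array([-3.14126075e+00,  2.38756052e-03, -1.15998456e+00]), 'force': array([-0.1769425 , -0.67393519,  0.36802555]), 'torque': array([-0.01804566, -0.02253832, -0.02595387]), 'gripper_width': 0.0851864677174984}
{'mtx': [[445.905, 0.0, 259.069], [0.0, 445.905, 190.064], [0.0, 0.0, 1.0]], 'R': [[0.515, 0.857, -0.007], [0.638, -0.388, -0.665], [-0.572, 0.338, -0.747]], 't': [-0.337, -0.303, 1.413]}
{'mtx': [[352.923, 0.0, 254.718], [0.0, 352.923, 189.773], [0.0, 0.0, 1.0]], 'R': [[-0.984, -0.176, -0.007], [-0.114, 0.672, -0.732], [0.133, -0.72, -0.681]], 't': [0.542, 0.06, 0.932]}
{'mtx': [[341.275, 0.0, 256.72], [0.0, 341.275, 189.625], [0.0, 0.0, 1.0]], 'hand_eye': [[1.0, 0.001, 0.0, -0.0], [-0.001, 0.953, 0.304, -0.077], [-0.0, -0.304, 0.953, -0.124], [0.0, 0.0, 0.0, 1.0]]}
```

View pics/scene0.png

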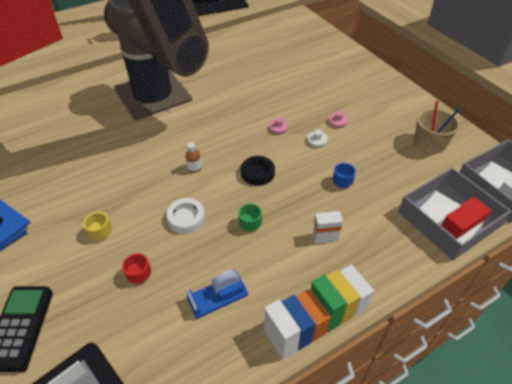

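View pics/side0.png

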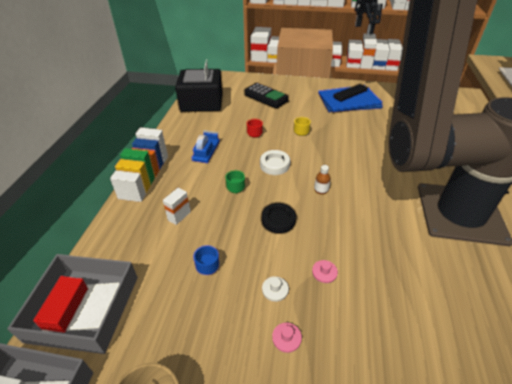

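The scene view shows yellow at (97,226), white foot (185,216), green (250,217), blue (344,176), white cap (317,138), red (137,268) and black foot (257,170). The side view shows yellow at (302,126), white foot (275,162), green (235,182), blue (206,260) and cap (275,288), with pink look-alikes next to the cap.

```bash
cat > h.py <<'E'
import cv2,numpy as np
from scipy.spatial.transform import Rotation as Ro
HSV={'yellow':((20,120,90),(34,255,255)),'green':((55,120,40),(85,255,255)),'blue':((105,120,50),(125,255,255)),
 'red':((0,170,70),(6,255,255)),'white':((0,0,150),(179,60,255)),'black':((0,0,0),(179,255,35)),'pink':((155,80,80),(175,255,255))}
def blob(img,col,uv,r=28):
    """centroid + box + filled hull of the colour's largest blob near uv"""
    m=cv2.inRange(cv2.cvtColor(img,cv2.COLOR_RGB2HSV),*HSV[col])
    k=np.zeros_like(m); cv2.circle(k,tuple(int(v) for v in uv),r,255,-1); m&=k
    m=cv2.morphologyEx(m,cv2.MORPH_OPEN,np.ones((2,2),np.uint8))
    c=max(cv2.findContours(m,cv2.RETR_EXTERNAL,cv2.CHAIN_APPROX_NONE)[0],key=cv2.contourArea)
    h=cv2.convexHull(c); M=cv2.moments(h)
    return np.array([M['m10'],M['m01']])/M['m00'],cv2.boundingRect(h),h
def cam(f,s=None):
    if 'R' in f: return np.array(f['R']),np.array(f['t'])
    W=np.eye(4); W[:3,:3]=Ro.from_euler('xyz',s['tool_rot']).as_matrix(); W[:3,3]=s['tcp_pos']
    C=np.linalg.inv(W@f['hand_eye']); return C[:3,:3],C[:3,3]
def ray(f,uv,s=None):
    R,t=cam(f,s); d=R.T@np.linalg.inv(f['mtx'])@[uv[0],uv[1],1]; return -R.T@t,d/np.linalg.norm(d)
def onz(f,uv,z,s=None):
    o,d=ray(f,uv,s); return o+d*(z-o[2])/d[2]
def tri(rs):
    A=[np.eye(3)-np.outer(d,d) for o,d in rs]; return np.linalg.solve(sum(A),sum(a@o for a,(o,d) in zip(A,rs)))
E
python3 - <<'E'
from h import *
S=dict(np.load('pics/scene0.npz'));D=dict(np.load('pics/side0.npz'))
for n,col,a,b,z in [('yellow','yellow',(97,226),(302,126),.025),('foot','white',(185,216),(275,162),.016),('green','green',(250,217),(235,182),.025),('blue','blue',(344,176),(206,260),.025),('cap','white',(317,138),(275,288),.013),('red','red',(137,268),(255,128),.025),('black','black',(257,170),(279,217),.016),
 ('pink1','pink',(278,126),(325,271),.013),('pink2','pink',(339,120),(286,337),.013),('bottle',None,(194,158),(323,180),.04),('carton',None,(327,227),(177,205),.037),('tape',None,(218,290),(206,147),.03)]:
    if col:
        ua,ba,_=blob(S['image'],col,a);ub,bb,_=blob(D['image'],col,b)
    else: ua,ub,ba,bb=a,b,0,0
    print(n,np.round(onz(S,ua,z)[:2],3),np.round(onz(D,ub,z)[:2],3),'tri',np.round(tri([ray(S,ua),ray(D,ub)]),3),ba,bb)
E
```

```text
yellow [ 0.445 -0.31 ] [ 0.44  -0.306] tri [ 0.441 -0.31   0.021] (84, 212, 29, 30) (294, 117, 19, 21)
foot [ 0.513 -0.116] [ 0.507 -0.107] tri [ 0.508 -0.114  0.01 ] (167, 198, 40, 35) (261, 151, 30, 25)
green [0.607 0.006] [0.602 0.008] tri [0.604 0.006 0.022] (241, 206, 21, 25) (227, 172, 19, 22)
blue [0.614 0.278] [0.61  0.279] tri [0.612 0.279 0.023] (335, 165, 21, 24) (195, 247, 25, 28)
cap [0.453 0.315] [0.448 0.318] tri [0.449 0.317 0.01 ] (308, 130, 21, 17) (263, 278, 27, 24)
red [ 0.601 -0.273] [ 0.597 -0.268] tri [ 0.598 -0.273  0.021] (124, 255, 28, 29) (248, 120, 15, 18)
black [0.48  0.102] [0.466 0.117] tri [0.468 0.108 0.004] (243, 159, 31, 27) (264, 205, 32, 28)
pink1 [0.353 0.249] [0.345 0.256] tri [0.346 0.253 0.007] (271, 119, 18, 15) (314, 262, 24, 21)
pink2 [0.42  0.412] [0.412 0.418] tri [0.413 0.416 0.007] (330, 113, 18, 15) (274, 324, 28, 29)
bottle [ 0.37  -0.027] [ 0.364 -0.024] tri [ 0.365 -0.026  0.037] 0 0
carton [0.728 0.136] [0.73  0.133] tri [0.729 0.135 0.039] 0 0
tape [ 0.738 -0.149] [ 0.729 -0.132] tri [ 0.733 -0.147  0.02 ] 0 0
```

jog_arm(deltas=[{"linear": [0, 0, 0], "yaw": 0.137, "hand": 1}, {"linear": [0, 0, 0], "yaw": 0.137, "hand": 1}, {"linear": [0, 0, 0], "yaw": 0.137, "hand": 1}, {"linear": [-0.05, -0.028, 0.01], "yaw": 0, "hand": 1}, {"linear": [-0.05, -0.028, 0.01], "yaw": 0, "hand": 1}, {"linear": [-0.05, -0.028, 0.01], "yaw": 0, "hand": 1}, {"linear": [-0.05, -0.028, 0.01], "yaw": 0, "hand": 1}, {"linear": [-0.05, -0.028, 0.01], "yaw": 0, "hand": 1}])

```text
time_s: 1.15
tcp_pos: [0.4101, -0.367, 0.1998]
tool_rot: [3.142, 0.0, -1.571]
force: [0.4, -0.1, -0.2]
gripper_width: 0.0853
```

jog_arm(deltas=[{"linear": [-0.03, -0.016, 0], "yaw": 0, "hand": 1}, {"linear": [-0.028, -0.016, 0], "yaw": 0, "hand": 1}, {"linear": [0, 0, 0], "yaw": 0, "hand": 1}, {"linear": [0, 0, 0], "yaw": 0, "hand": 1}])

```text
time_s: 1.65
tcp_pos: [0.4414, -0.3112, 0.2002]
tool_rot: [3.141, -0.0, -1.571]
force: [-0.1, -0.2, 0.8]
gripper_width: 0.085
```

```bash
cat > w.py <<'E'
from plant import robot
from h import *
import sys
def snap(name,cam_='wrist'):
    s=robot.sense(); f=robot.grab_frame(cam_); cv2.imwrite(f"pics/{name}.png",f["image"][:,:,::-1])
    np.savez(f"pics/{name}.npz",**f,tcp_pos=s['tcp_pos'],tool_rot=s['tool_rot'])
    print(round(s['time_s'],2),np.round(s['tcp_pos'],4),np.round(s['tool_rot'],4),np.round(s['force'],1),round(s['gripper_width'],4)); return s,f
E
python3 - <<'E'
from w import *
s,f=snap('w1')
E
```

```text
1.65 [ 0.4414 -0.3112  0.2002] [ 3.1413e+00 -4.0000e-04 -1.5709e+00] [-0.1 -0.2  0.8] 0.085
```

View pics/w1.png

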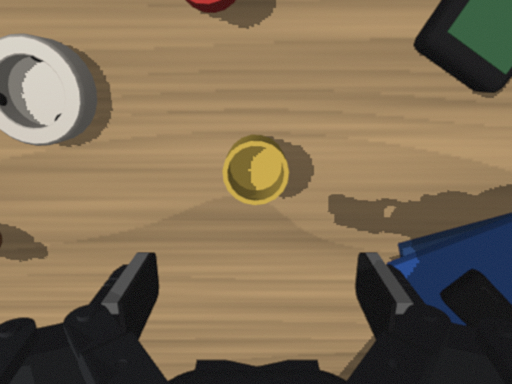

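The wrist view shows the yellow cup's rim centred near (255,172), clear of neighbours. The white foot is at the upper left, around (38,90).

```bash
cat >> w.py <<'E'
from scipy.optimize import least_squares
def rim(s,f,col,uv,z,r=60,rad=.028):
    """circle of the top edge: hull of the blob cast onto z, side away from the camera fitted"""
    _,b,h=blob(f['image'],col,uv,r)
    m=np.zeros(f['image'].shape[:2],np.uint8); cv2.fillPoly(m,[h],255)
    c=cv2.findContours(m,cv2.RETR_EXTERNAL,cv2.CHAIN_APPROX_NONE)[0][0][:,0]
    P=np.array([onz(f,p+0.0,z,s)[:2] for p in c]); o=ray(f,(0,0),s)[0][:2]
    q=P.mean(0); n=(q-o)/np.linalg.norm(q-o)
    for _ in range(4):
        Q=P[(P-q)@n>-.2*rad]; x=least_squares(lambda v:np.hypot(*(Q-v[:2]).T)-v[2],[*q,rad],loss='soft_l1',f_scale=.001); q=x.x[:2]
    print(col,'centre',np.round(q,4),'radius',round(x.x[2],4),'rms',round(np.sqrt(np.mean(x.fun**2)),5),'box',b,'| tool move [x,y]:',np.round([-(q-s['tcp_pos'][:2])[1],-(q-s['tcp_pos'][:2])[0]],4)); return q
E
python3 - <<'E'
from w import *
f=dict(np.load('pics/w1.npz'))
rim(f,f,'yellow',(255,172),.046)
E
```

```text
yellow centre [ 0.4439 -0.3112] radius 0.0282 rms 0.00025 box (223, 136, 68, 70) | tool move [x,y]: [ 0.     -0.0024]
```

jog_arm(deltas=[{"linear": [0, -0.0024, 0.045], "yaw": 0, "hand": 1}, {"linear": [0, 0, 0.045], "yaw": 0, "hand": 1}, {"linear": [0, 0, 0.045], "yaw": 0, "hand": 1}, {"linear": [0, 0, 0.022], "yaw": 0, "hand": 1}, {"linear": [0, 0, 0], "yaw": 0, "hand": 0.5}, {"linear": [0, 0, 0], "yaw": 0, "hand": 0.4}, {"linear": [0, 0, 0], "yaw": 0, "hand": 0.4}, {"linear": [0, 0, 0], "yaw": 0, "hand": 0.4}], force=50)

```text
time_s: 2.7
tcp_pos: [0.4446, -0.3115, 0.0445]
tool_rot: [-3.14, -0.002, -1.571]
force: [0.3, -0.4, 1.3]
gripper_width: 0.0541
```

jog_arm(deltas=[{"linear": [0, 0, -0.03], "yaw": 0, "hand": 0.3}, {"linear": [0, 0, -0.06], "yaw": 0, "hand": 0.3}, {"linear": [0, 0, -0.06], "yaw": 0, "hand": 0.3}, {"linear": [-0.055, -0.0275, 0], "yaw": 0, "hand": 0.3}, {"linear": [-0.055, -0.0275, 0], "yaw": 0, "hand": 0.3}, {"linear": [0, 0, 0], "yaw": 0, "hand": 0.3}, {"linear": [0, 0, 0], "yaw": 0, "hand": 0.3}])

```text
time_s: 3.58
tcp_pos: [0.4991, -0.2007, 0.1935]
tool_rot: [-3.141, -0.001, -1.57]
force: [-0.2, -0.5, -0.5]
gripper_width: 0.0542
```

```bash
python3 - <<'E'
from w import *
s,f=snap('w2')
R,t=cam(f,s); p=R@[.51,-.112,.026]+t; uv=(f['mtx']@p)[:2]/p[2]; print(uv)
rim(s,f,'white',uv,.026,r=80,rad=.046)
E
```

```text
3.58 [ 0.4991 -0.2007  0.1935] [-3.1415e+00 -7.0000e-04 -1.5699e+00] [-0.2 -0.5 -0.5] 0.0542
[154.55526788 160.56756605]
white centre [ 0.5097 -0.1199] radius 0.0441 rms 0.00032 box (113, 109, 101, 100) | tool move [x,y]: [-0.0809 -0.0106]
```

View pics/w2.png

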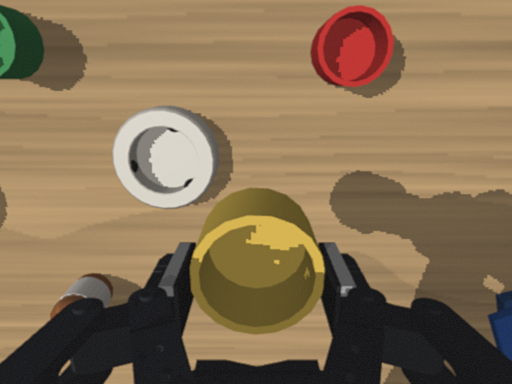

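The white foot is at about (165,157) with its socket in view. The yellow cup is held between the pads with its rim centred near (257,265). The fitted foot radius came out 2 mm small, so I'll check the threshold and the inner edge.

```bash
python3 - <<'E'
from w import *
import h
f=dict(np.load('pics/w2.npz'))
for v in (100,125,150,175,200):
    h.HSV['white']=((0,0,v),(179,60,255)); 
    rim(f,f,'white',(158,157),.026,r=62,rad=.046)
rim(f,f,'yellow',(257,262),f['tcp_pos'][2]+.0015,r=80)
c=f['image'][100:225,100:250,::-1]; cv2.imwrite('pics/w2c.png',cv2.resize(c,None,fx=5,fy=4.8,interpolation=cv2.INTER_NEAREST))
E
```

```text
white centre [ 0.5097 -0.1207] radius 0.0448 rms 0.00029 box (113, 107, 103, 103) | tool move [x,y]: [-0.08   -0.0106]
white centre [ 0.5096 -0.1203] radius 0.0445 rms 0.00032 box (113, 107, 102, 103) | tool move [x,y]: [-0.0804 -0.0106]
white centre [ 0.5097 -0.1199] radius 0.0441 rms 0.00032 box (113, 109, 101, 100) | tool move [x,y]: [-0.0809 -0.0106]
white centre [ 0.5095 -0.1199] radius 0.0437 rms 0.0003 box (114, 111, 100, 98) | tool move [x,y]: [-0.0808 -0.0105]
white centre [ 0.5094 -0.1201] radius 0.0428 rms 0.00029 box (115, 112, 98, 96) | tool move [x,y]: [-0.0807 -0.0103]
yellow centre [ 0.4988 -0.2015] radius 0.0276 rms 0.00018 box (191, 189, 135, 147) | tool move [x,y]: [0.0007 0.0003]
```

View pics/w2c.png

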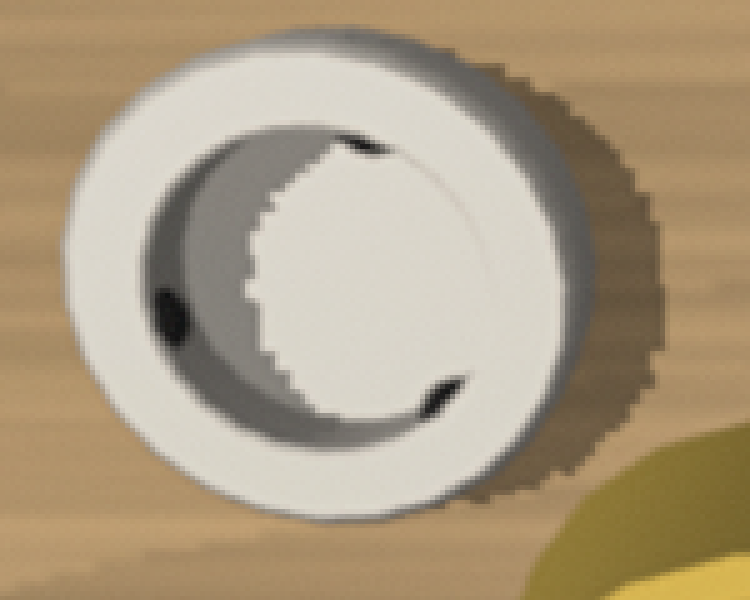

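```bash
python3 - <<'E'
from w import *
import h
f=dict(np.load('pics/w2.npz'))
for v in (185,200,210):
    h.HSV['white']=((0,0,v),(179,60,255))
    _,b,hu=blob(f['image'],'white',(158,157),62)
    P=np.array([onz(f,p,.026,f)[:2] for p in hu[:,0].astype(float)])
    x=least_squares(lambda q:np.hypot(*(P-q[:2]).T)-q[2],[.51,-.118,.045],loss='soft_l1',f_scale=.001)
    print(v,b,np.round(x.x,4),'resid',np.round(np.abs(x.fun).max(),4))
S=dict(np.load('pics/scene0.npz'));D=dict(np.load('pics/side0.npz'))
for F,a in((S,(185,216)),(D,(275,162))):
    h.HSV['white']=((0,0,180),(179,60,255))
    u,b,hu=blob(F['image'],'white',a)
    P=np.array([onz(F,p,.026)[:2] for p in hu[:,0].astype(float)]);print(np.round(P.min(0)/2+P.max(0)/2,4),np.round(np.ptp(P,0),4))
E
```

```text
185 (114, 112, 99, 96) [ 0.5091 -0.1197  0.0431] resid 0.0004
200 (115, 112, 98, 96) [ 0.5091 -0.1197  0.0428] resid 0.0003
210 (115, 112, 98, 96) [ 0.509  -0.1199  0.0425] resid 0.0003
[ 0.5137 -0.117 ] [0.0902 0.0872]
[ 0.5066 -0.097 ] [0.0871 0.1167]
```

jog_arm(deltas=[{"linear": [-0.04, 0.027, 0], "yaw": 0, "hand": 0.3}, {"linear": [-0.04, 0.027, 0], "yaw": 0, "hand": 0.3}, {"linear": [0, 0, 0], "yaw": 0, "hand": 0.3}, {"linear": [0, 0, 0], "yaw": 0, "hand": 0.3}])

```text
time_s: 4.12
tcp_pos: [0.4454, -0.1222, 0.1939]
tool_rot: [-3.14, -0.001, -1.573]
force: [-0.9, -0.9, -0.2]
gripper_width: 0.0543
```

```bash
cat >> w.py <<'E'
def foot(s,f,z=.026,c=(.5095,-.119),r=75,thr=190):
    HSV['white']=((0,0,thr),(179,60,255)); R,t=cam(f,s); p=R@[*c,z]+t; uv=(f['mtx']@p)[:2]/p[2]
    _,b,hu=blob(f['image'],'white',uv,r)
    P=np.array([onz(f,p,z,s)[:2] for p in hu[:,0].astype(float)])
    x=least_squares(lambda q:np.hypot(*(P-q[:2]).T)-q[2],[*c,.045],loss='soft_l1',f_scale=.001).x
    d=x[:2]-s['tcp_pos'][:2]; print('white',uv,b,np.round(x,4),'tool move',np.round([-d[1],-d[0]],4)); return x
E
python3 - <<'E'
from w import *
s,f=snap('w3'); foot(s,f); rim(s,f,'yellow',(257,262),s['tcp_pos'][2]+.0015,r=80)
E
```

```text
4.12 [ 0.4454 -0.1222  0.1939] [-3.1402e+00 -1.1000e-03 -1.5725e+00] [-0.9 -0.9 -0.2] 0.0543
white [252.24046927  97.95646964] (201, 43, 105, 107) [ 0.5093 -0.1196  0.043 ] tool move [-0.0025 -0.0639]
yellow centre [ 0.4451 -0.1229] radius 0.0276 rms 0.00018 box (191, 189, 135, 147) | tool move [x,y]: [0.0007 0.0003]
```

jog_arm(deltas=[{"linear": [-0.0016, -0.032, 0], "yaw": 0, "hand": 0.3}, {"linear": [-0.0016, -0.032, 0], "yaw": 0, "hand": 0.3}, {"linear": [0, 0, 0.05], "yaw": 0, "hand": 0.3}, {"linear": [0, 0, 0.05], "yaw": 0, "hand": 0.3}, {"linear": [0, 0, 0.012], "yaw": 0, "hand": 0.3}, {"linear": [0, 0, 0], "yaw": 0, "hand": 0.3}, {"linear": [0, 0, 0], "yaw": 0, "hand": 0.3}])

```text
time_s: 5.05
tcp_pos: [0.5109, -0.1188, 0.0837]
tool_rot: [-3.137, -0.002, -1.571]
force: [0.5, 0.4, 0.1]
gripper_width: 0.0546
```

jog_arm(deltas=[{"linear": [0, 0.0007, 0.006], "yaw": 0, "hand": 0.3}, {"linear": [0, 0, 0.005], "yaw": 0, "hand": 0.3}, {"linear": [0, 0, 0.004], "yaw": 0, "hand": 0.3}, {"linear": [0, 0, 0], "yaw": 0, "hand": 0.3}])

```text
time_s: 5.55
tcp_pos: [0.508, -0.1175, 0.0659]
tool_rot: [3.141, 0.0, -1.571]
force: [-0.0, 0.6, -1.2]
gripper_width: 0.0543
```

jog_arm(deltas=[{"linear": [0, 0, 0.004], "yaw": 0, "hand": 0.3}, {"linear": [0, 0, 0.004], "yaw": 0, "hand": 0.3}, {"linear": [0, 0, 0.002], "yaw": 0, "hand": 0.3}, {"linear": [0, 0, 0], "yaw": 0, "hand": 0.3}])

```text
time_s: 6.05
tcp_pos: [0.5092, -0.1185, 0.0572]
tool_rot: [-3.14, -0.002, -1.571]
force: [-0.6, -3.4, 4.1]
gripper_width: 0.0547
```

jog_arm(deltas=[{"linear": [0, 0, 0.0015], "yaw": 0.12, "hand": 0.3}, {"linear": [0, 0, 0.0015], "yaw": 0.12, "hand": 0.3}, {"linear": [0, 0, 0.0015], "yaw": 0.12, "hand": 0.3}, {"linear": [0, 0, 0.0015], "yaw": 0.12, "hand": 0.3}])

```text
time_s: 6.55
tcp_pos: [0.5088, -0.1178, 0.0507]
tool_rot: [-3.14, -0.0, -2.054]
force: [-1.2, -1.0, 2.3]
gripper_width: 0.0543
```

jog_arm(deltas=[{"linear": [0, 0, 0.001], "yaw": -0.12, "hand": 0.3}, {"linear": [0, 0, 0.001], "yaw": -0.12, "hand": 0.3}, {"linear": [0, 0, 0.001], "yaw": -0.12, "hand": 0.3}, {"linear": [0, 0, 0.0005], "yaw": -0.12, "hand": 0.3}])

```text
time_s: 7.05
tcp_pos: [0.511, -0.119, 0.0504]
tool_rot: [-3.136, -0.002, -1.569]
force: [-2.9, -2.2, 16.4]
gripper_width: 0.0546
```

jog_arm(deltas=[{"linear": [0, 0, 0], "yaw": 0, "hand": 0.8}, {"linear": [0, 0, 0], "yaw": 0, "hand": 1}, {"linear": [0, 0, 0], "yaw": 0, "hand": 1}, {"linear": [0, 0, -0.03], "yaw": 0, "hand": 1}, {"linear": [0, 0, -0.06], "yaw": 0, "hand": 1}, {"linear": [0, 0, -0.06], "yaw": 0, "hand": 1}, {"linear": [0, 0, 0], "yaw": 0, "hand": 1}, {"linear": [0, 0, 0], "yaw": 0, "hand": 1}])

```text
time_s: 8.05
tcp_pos: [0.5079, -0.1174, 0.1961]
tool_rot: [3.141, 0.0, -1.571]
force: [-0.5, 0.4, -0.1]
gripper_width: 0.0852
```

```bash
python3 - <<'E'
from w import *
s,f=snap('w4'); foot(s,f,r=85)
for z in(.052,.058): rim(s,f,'yellow',(257,172),z,r=60)
E
```

```text
8.05 [ 0.5079 -0.1174  0.1961] [ 3.1407e+00  5.0000e-04 -1.5711e+00] [-0.5  0.4 -0.1] 0.0852
white [258.33800423 170.21893926] (211, 122, 95, 94) [ 0.5092 -0.1197  0.0427] tool move [ 0.0023 -0.0013]
yellow centre [ 0.5104 -0.12  ] radius 0.0274 rms 0.00027 box (226, 139, 68, 70) | tool move [x,y]: [ 0.0026 -0.0025]
yellow centre [ 0.5121 -0.1199] radius 0.0268 rms 0.00027 box (226, 139, 68, 70) | tool move [x,y]: [ 0.0025 -0.0042]
```

View pics/w4.png

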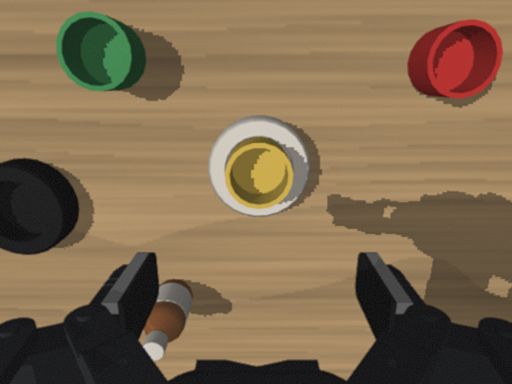

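The yellow cup sits centred in the foot, with its rim at (259,172). The radius fits the home height. Green is at (95,50).

```bash
python3 - <<'E'
from w import *
f=dict(np.load('pics/w4.npz')); rim(f,f,'green',(98,52),.046)
E
```

```text
green centre [0.6049 0.0037] radius 0.0268 rms 0.00022 box (58, 13, 88, 78) | tool move [x,y]: [-0.1211 -0.0969]
```

jog_arm(deltas=[{"linear": [-0.041, -0.0323, 0], "yaw": 0, "hand": 1}, {"linear": [-0.041, -0.0323, 0], "yaw": 0, "hand": 1}, {"linear": [-0.041, -0.0323, 0], "yaw": 0, "hand": 1}, {"linear": [0, 0, 0], "yaw": 0, "hand": 1}, {"linear": [0, 0, 0], "yaw": 0, "hand": 1}])

```text
time_s: 8.72
tcp_pos: [0.6041, 0.0054, 0.1944]
tool_rot: [3.137, 0.0, -1.571]
force: [-0.1, -0.1, -0.3]
gripper_width: 0.0852
```

```bash
python3 - <<'E'
from w import *
s,f=snap('w5'); rim(s,f,'green',(257,172),.046)
E
```

```text
8.72 [0.6041 0.0054 0.1944] [ 3.1370e+00  4.0000e-04 -1.5705e+00] [-0.1 -0.1 -0.3] 0.0852
green centre [0.6049 0.0033] radius 0.0268 rms 0.00025 box (227, 139, 65, 69) | tool move [x,y]: [ 0.0021 -0.0008]
```

jog_arm(deltas=[{"linear": [0.002, -0.001, 0.045], "yaw": 0, "hand": 1}, {"linear": [0, 0, 0.045], "yaw": 0, "hand": 1}, {"linear": [0, 0, 0.045], "yaw": 0, "hand": 1}, {"linear": [0, 0, 0.0205], "yaw": 0, "hand": 1}, {"linear": [0, 0, 0], "yaw": 0, "hand": 0.4}, {"linear": [0, 0, 0], "yaw": 0, "hand": 0.4}, {"linear": [0, 0, 0], "yaw": 0, "hand": 0.4}, {"linear": [0, 0, 0], "yaw": 0, "hand": 0.4}], force=40)

```text
time_s: 9.78
tcp_pos: [0.6077, 0.0031, 0.0433]
tool_rot: [-3.138, -0.001, -1.571]
force: [-1.3, -0.2, 3.3]
gripper_width: 0.0555
```

jog_arm(deltas=[{"linear": [0, 0, -0.03], "yaw": 0, "hand": 0.3}, {"linear": [0, 0, -0.06], "yaw": 0, "hand": 0.3}, {"linear": [0, 0, -0.06], "yaw": 0, "hand": 0.3}, {"linear": [0.03, 0.05, 0], "yaw": 0, "hand": 0.3}, {"linear": [0.04, 0.05, 0], "yaw": 0, "hand": 0.3}, {"linear": [0.04, 0.05, 0], "yaw": 0, "hand": 0.3}, {"linear": [0, 0, 0], "yaw": 0, "hand": 0.3}, {"linear": [0, 0, 0], "yaw": 0, "hand": 0.3}])

```text
time_s: 10.78
tcp_pos: [0.459, -0.1049, 0.192]
tool_rot: [-3.14, -0.0, -1.572]
force: [0.6, 0.1, -0.3]
gripper_width: 0.0553
```

```bash
python3 - <<'E'
from w import *
s,f=snap('w6'); rim(s,f,'green',(257,262),s['tcp_pos'][2]+.006,r=85)
R,t=cam(f,s); p=R@[.51,-.12,.052]+t; uv=(f['mtx']@p)[:2]/p[2]; print(uv); rim(s,f,'yellow',uv,.052,r=60)
E
```

```text
10.78 [ 0.459  -0.1049  0.192 ] [-3.1399e+00 -4.0000e-04 -1.5717e+00] [ 0.6  0.1 -0.3] 0.0553
green centre [ 0.4597 -0.1056] radius 0.0269 rms 0.00018 box (190, 195, 136, 145) | tool move [x,y]: [ 0.0007 -0.0007]
[276.17123296 117.57946169]
yellow centre [ 0.5105 -0.1199] radius 0.0274 rms 0.00025 box (240, 79, 73, 74) | tool move [x,y]: [ 0.015  -0.0514]
```

jog_arm(deltas=[{"linear": [0.0143, -0.0508, 0], "yaw": 0, "hand": 0.3}, {"linear": [0, 0, 0], "yaw": 0, "hand": 0.3}, {"linear": [0, 0, 0.045], "yaw": 0, "hand": 0.3}, {"linear": [0, 0, 0.045], "yaw": 0, "hand": 0.3}, {"linear": [0, 0, 0.005], "yaw": 0, "hand": 0.3}, {"linear": [0, 0, 0], "yaw": 0, "hand": 0.3}, {"linear": [0, 0, 0], "yaw": 0, "hand": 0.3}])

```text
time_s: 11.7
tcp_pos: [0.51, -0.1189, 0.0978]
tool_rot: [-3.141, -0.0, -1.57]
force: [-1.5, 1.4, -1.7]
gripper_width: 0.055
```

jog_arm(deltas=[{"linear": [0, 0, 0.003], "yaw": 0, "hand": 0.3}, {"linear": [0, 0, 0.003], "yaw": 0, "hand": 0.3}, {"linear": [0, 0, 0], "yaw": 0, "hand": 0.3}])

```text
time_s: 12.08
tcp_pos: [0.5106, -0.1196, 0.0911]
tool_rot: [-3.138, -0.001, -1.571]
force: [0.3, -0.1, 0.2]
gripper_width: 0.0555
```

jog_arm(deltas=[{"linear": [0, 0, 0.002], "yaw": 0, "hand": 0.3}, {"linear": [0, 0, 0.002], "yaw": 0, "hand": 0.3}, {"linear": [0, 0, 0.001], "yaw": 0, "hand": 0.3}, {"linear": [0, 0, 0], "yaw": 0, "hand": 0.3}])

```text
time_s: 12.58
tcp_pos: [0.512, -0.12, 0.0874]
tool_rot: [-3.135, -0.002, -1.571]
force: [3.2, -0.8, 6.4]
gripper_width: 0.0556
```

jog_arm(deltas=[{"linear": [0, 0, 0], "yaw": 0, "hand": 0.8}, {"linear": [0, 0, 0], "yaw": 0, "hand": 1}, {"linear": [0, 0, 0], "yaw": 0, "hand": 1}, {"linear": [0, 0, -0.03], "yaw": 0, "hand": 1}, {"linear": [0, 0, -0.06], "yaw": 0, "hand": 1}, {"linear": [0, 0, -0.06], "yaw": 0, "hand": 1}, {"linear": [0, 0, 0], "yaw": 0, "hand": 1}, {"linear": [0, 0, 0], "yaw": 0, "hand": 1}])

```text
time_s: 13.58
tcp_pos: [0.509, -0.1189, 0.2347]
tool_rot: [3.141, 0.0, -1.571]
force: [-0.3, -0.3, -0.5]
gripper_width: 0.0855
```

```bash
python3 - <<'E'
from w import *
s,f=snap('w7'); rim(s,f,'green',(257,172),.090,r=75)
E
```

```text
13.57 [ 0.509  -0.1189  0.2347] [ 3.1407e+00  4.0000e-04 -1.5710e+00] [-0.3 -0.3 -0.5] 0.0855
green centre [ 0.5091 -0.1209] radius 0.0265 rms 0.00028 box (227, 140, 65, 71) | tool move [x,y]: [ 0.0021 -0.0001]
```

View pics/w7.png

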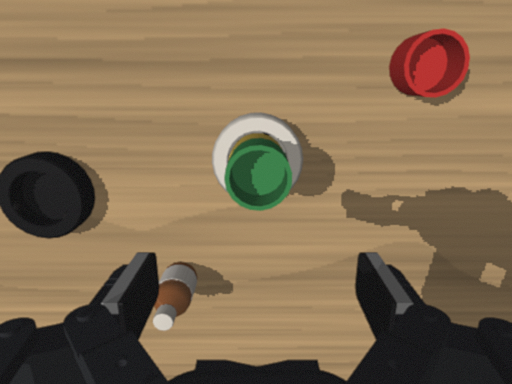

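The green cup is seated and centred, with its rim at (258,176). On to blue.

jog_arm(deltas=[{"linear": [-0.056, -0.015, 0], "yaw": 0, "hand": 1}, {"linear": [-0.057, -0.015, 0], "yaw": 0, "hand": 1}, {"linear": [-0.057, -0.015, 0], "yaw": 0, "hand": 1}, {"linear": [-0.057, -0.015, 0.01], "yaw": 0, "hand": 1}, {"linear": [-0.057, -0.015, 0.01], "yaw": 0, "hand": 1}, {"linear": [-0.056, -0.015, 0.01], "yaw": 0, "hand": 1}, {"linear": [-0.056, -0.015, 0.01], "yaw": 0, "hand": 1}, {"linear": [0, 0, 0], "yaw": 0, "hand": 1}])

```text
time_s: 14.62
tcp_pos: [0.6125, 0.28, 0.1901]
tool_rot: [3.134, -0.002, -1.566]
force: [-0.1, -0.4, -0.5]
gripper_width: 0.0857
```

jog_arm(deltas=[{"linear": [0, 0, 0], "yaw": 0, "hand": 1}])

```text
time_s: 14.75
tcp_pos: [0.6134, 0.2766, 0.1926]
tool_rot: [3.137, -0.002, -1.57]
force: [0.1, 0.1, 0.3]
gripper_width: 0.0854
```

```bash
python3 - <<'E'
from w import *
s,f=snap('w8'); rim(s,f,'blue',(257,172),.046,r=80)
E
```

```text
14.75 [0.6134 0.2766 0.1926] [ 3.1373e+00 -1.7000e-03 -1.5704e+00] [0.1 0.1 0.3] 0.0854
blue centre [0.6109 0.2758] radius 0.0272 rms 0.00023 box (224, 143, 67, 70) | tool move [x,y]: [0.0008 0.0025]
```

jog_arm(deltas=[{"linear": [0.001, 0.002, 0.045], "yaw": 0, "hand": 1}, {"linear": [0, 0, 0.045], "yaw": 0, "hand": 1}, {"linear": [0, 0, 0.045], "yaw": 0, "hand": 1}, {"linear": [0, 0, 0.019], "yaw": 0, "hand": 1}, {"linear": [0, 0, 0], "yaw": 0, "hand": 0.4}, {"linear": [0, 0, 0], "yaw": 0, "hand": 0.4}, {"linear": [0, 0, 0], "yaw": 0, "hand": 0.4}, {"linear": [0, 0, 0], "yaw": 0, "hand": 0.4}], force=40)

```text
time_s: 15.8
tcp_pos: [0.6142, 0.2763, 0.0438]
tool_rot: [-3.137, 0.001, -1.571]
force: [-1.1, -0.3, 4.8]
gripper_width: 0.0551
```

jog_arm(deltas=[{"linear": [0, 0, -0.03], "yaw": 0, "hand": 0.3}, {"linear": [0, 0, -0.06], "yaw": 0, "hand": 0.3}, {"linear": [0, 0, -0.06], "yaw": 0, "hand": 0.3}, {"linear": [0.02, 0.01, -0.04], "yaw": 0, "hand": 0.3}, {"linear": [0.05, 0.02, 0], "yaw": 0, "hand": 0.3}, {"linear": [0.05, 0.02, 0], "yaw": 0, "hand": 0.3}, {"linear": [0.05, 0.02, 0], "yaw": 0, "hand": 0.3}, {"linear": [0.05, 0.02, 0], "yaw": 0, "hand": 0.3}])

```text
time_s: 16.8
tcp_pos: [0.5215, 0.0547, 0.2316]
tool_rot: [-3.141, -0.0, -1.57]
force: [0.9, -0.7, -0.3]
gripper_width: 0.0551
```

jog_arm(deltas=[{"linear": [0.055, 0.022, 0], "yaw": 0, "hand": 0.3}, {"linear": [0.055, 0.022, 0], "yaw": 0, "hand": 0.3}, {"linear": [0.051, 0.022, 0], "yaw": 0, "hand": 0.3}, {"linear": [0, 0, 0], "yaw": 0, "hand": 0.3}, {"linear": [0, 0, 0], "yaw": 0, "hand": 0.3}])

```text
time_s: 17.42
tcp_pos: [0.4565, -0.1048, 0.2315]
tool_rot: [-3.141, 0.0, -1.572]
force: [-0.5, -0.5, 0.2]
gripper_width: 0.0553
```

```bash
python3 - <<'E'
from w import *
s,f=snap('w9'); b=rim(s,f,'blue',(257,262),s['tcp_pos'][2]+.006,r=85)
R,t=cam(f,s); p=R@[.51,-.12,.09]+t; uv=(f['mtx']@p)[:2]/p[2]; print(uv); g=rim(s,f,'green',uv,.09,r=60); print('tool',-(g-b)[::-1])
E
```

```text
17.43 [ 0.4565 -0.1048  0.2315] [-3.1410e+00  4.0000e-04 -1.5717e+00] [-0.5 -0.5  0.2] 0.0553
blue centre [ 0.4566 -0.1055] radius 0.027 rms 0.00021 box (190, 196, 137, 146) | tool move [x,y]: [ 0.0007 -0.0002]
[276.34151635 113.7454495 ]
green centre [ 0.5095 -0.1209] radius 0.0267 rms 0.00023 box (243, 77, 70, 73) | tool move [x,y]: [ 0.0161 -0.053 ]
tool [ 0.01534707 -0.05284689]
```

jog_arm(deltas=[{"linear": [0.0153, -0.0528, 0], "yaw": 0, "hand": 0.3}, {"linear": [0, 0, 0], "yaw": 0, "hand": 0.3}, {"linear": [0, 0, 0.045], "yaw": 0, "hand": 0.3}, {"linear": [0, 0, 0.045], "yaw": 0, "hand": 0.3}, {"linear": [0, 0, 0.0075], "yaw": 0, "hand": 0.3}, {"linear": [0, 0, 0], "yaw": 0, "hand": 0.3}, {"linear": [0, 0, 0], "yaw": 0, "hand": 0.3}])

```text
time_s: 18.35
tcp_pos: [0.5105, -0.1206, 0.1359]
tool_rot: [-3.138, -0.002, -1.57]
force: [-0.1, 0.3, -0.9]
gripper_width: 0.0554
```

jog_arm(deltas=[{"linear": [0, 0, 0.003], "yaw": 0, "hand": 0.3}, {"linear": [0, 0, 0.003], "yaw": 0, "hand": 0.3}, {"linear": [0, 0, 0], "yaw": 0, "hand": 0.3}])

```text
time_s: 18.73
tcp_pos: [0.5093, -0.1204, 0.1278]
tool_rot: [-3.141, -0.0, -1.571]
force: [0.8, -0.5, -0.2]
gripper_width: 0.0555
```

jog_arm(deltas=[{"linear": [0, 0, 0.002], "yaw": 0, "hand": 0.3}, {"linear": [0, 0, 0.002], "yaw": 0, "hand": 0.3}, {"linear": [0, 0, 0.001], "yaw": 0, "hand": 0.3}, {"linear": [0, 0, 0], "yaw": 0, "hand": 0.3}])

```text
time_s: 19.23
tcp_pos: [0.511, -0.1205, 0.1256]
tool_rot: [-3.138, -0.0, -1.571]
force: [-0.9, 2.2, 9.7]
gripper_width: 0.0551
```

jog_arm(deltas=[{"linear": [0, 0, 0], "yaw": 0, "hand": 0.8}, {"linear": [0, 0, 0], "yaw": 0, "hand": 1}, {"linear": [0, 0, 0], "yaw": 0, "hand": 1}, {"linear": [0, 0, -0.03], "yaw": 0, "hand": 1}, {"linear": [0, 0, -0.06], "yaw": 0, "hand": 1}, {"linear": [0, 0, -0.06], "yaw": 0, "hand": 1}, {"linear": [0, 0, 0], "yaw": 0, "hand": 1}, {"linear": [0, 0, 0], "yaw": 0, "hand": 1}])

```text
time_s: 20.23
tcp_pos: [0.5089, -0.1202, 0.2722]
tool_rot: [3.141, 0.0, -1.571]
force: [0.6, -0.2, -0.7]
gripper_width: 0.0853
```

```bash
python3 - <<'E'
from w import *
s,f=snap('w10'); rim(s,f,'blue',(257,175),.128,r=75)
E
```

```text
20.23 [ 0.5089 -0.1202  0.2722] [ 3.1408e+00  3.0000e-04 -1.5711e+00] [ 0.6 -0.2 -0.7] 0.0853
blue centre [ 0.5077 -0.1217] radius 0.027 rms 0.00025 box (225, 142, 67, 71) | tool move [x,y]: [0.0014 0.0012]
```

View pics/w10.png

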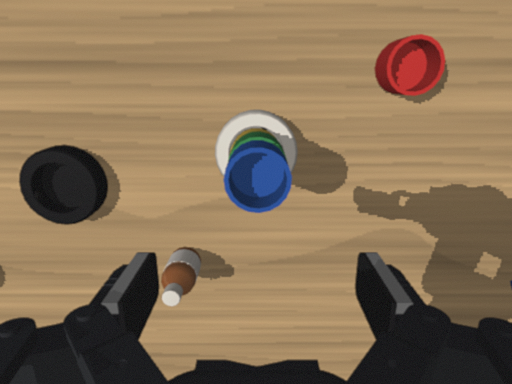

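Blue is seated and centred, with its rim at (258,180). Now the cap.

jog_arm(deltas=[{"linear": [-0.0545, 0.007, 0], "yaw": 0, "hand": 1}, {"linear": [-0.0545, 0.007, 0], "yaw": 0, "hand": 1}, {"linear": [-0.0545, 0.007, 0], "yaw": 0, "hand": 1}, {"linear": [-0.0545, 0.007, 0], "yaw": 0, "hand": 1}, {"linear": [-0.0545, 0.007, 0.02], "yaw": 0, "hand": 1}, {"linear": [-0.0545, 0.007, 0.02], "yaw": 0, "hand": 1}, {"linear": [-0.0545, 0.007, 0.02], "yaw": 0, "hand": 1}, {"linear": [-0.0545, 0.007, 0.012], "yaw": 0, "hand": 1}])

```text
time_s: 21.28
tcp_pos: [0.4511, 0.3166, 0.1968]
tool_rot: [3.136, -0.003, -1.571]
force: [0.4, -1.1, -0.5]
gripper_width: 0.0854
```

jog_arm(deltas=[{"linear": [0, 0, 0], "yaw": 0, "hand": 1}, {"linear": [0, 0, 0], "yaw": 0, "hand": 1}])

```text
time_s: 21.52
tcp_pos: [0.4525, 0.3151, 0.1989]
tool_rot: [3.138, -0.002, -1.57]
force: [-0.3, 0.3, 1.0]
gripper_width: 0.0854
```

```bash
python3 - <<'E'
from w import *
s,f=snap('w11')
E
```

```text
21.52 [0.4525 0.3151 0.1989] [ 3.1385e+00 -1.9000e-03 -1.5704e+00] [-0.3  0.3  1. ] 0.0854
```

View pics/w11.png

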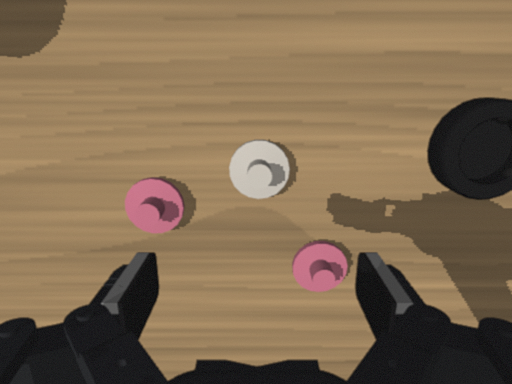

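The white cap is at (259,170), knob at (262,174). The pink look-alikes at (154,206) and (320,267) are clear of the jaws.

```bash
python3 - <<'E'
from w import *
f=dict(np.load('pics/w11.npz')); foot(f,f,z=.015,c=(.452,.316),r=45,thr=150)
E
```

```text
white [255.12103297 168.21668796] (230, 142, 60, 58) [0.4494 0.3117 0.0279] tool move [0.0034 0.0031]
```

jog_arm(deltas=[{"linear": [0.0034, 0.0031, 0.045], "yaw": 0, "hand": 1}, {"linear": [0, 0, 0.045], "yaw": 0, "hand": 1}, {"linear": [0, 0, 0.045], "yaw": 0, "hand": 1}, {"linear": [0, 0, 0.025], "yaw": 0, "hand": 0.7}, {"linear": [0, 0, 0], "yaw": 0, "hand": 0.35}, {"linear": [0, 0, 0], "yaw": 0, "hand": 0.1}, {"linear": [0, 0, 0], "yaw": 0, "hand": 0.1}, {"linear": [0, 0, 0], "yaw": 0, "hand": 0.1}], force=40)

```text
time_s: 22.58
tcp_pos: [0.4519, 0.3126, 0.043]
tool_rot: [-3.138, 0.001, -1.571]
force: [0.8, -2.4, 5.4]
gripper_width: 0.0197
```

jog_arm(deltas=[{"linear": [0, 0, 0], "yaw": 0, "hand": 0.1}, {"linear": [0, 0, 0], "yaw": 0, "hand": 0.1}, {"linear": [0, 0, 0], "yaw": 0, "hand": 0.1}])

```text
time_s: 22.95
tcp_pos: [0.4519, 0.3126, 0.0429]
tool_rot: [-3.138, 0.001, -1.571]
force: [0.4, -2.3, 6.9]
gripper_width: 0.0198
```

jog_arm(deltas=[{"linear": [0, 0, -0.03], "yaw": 0, "hand": 0.1}, {"linear": [0, 0, -0.055], "yaw": 0, "hand": 0.1}, {"linear": [0, 0, -0.055], "yaw": 0, "hand": 0.1}, {"linear": [0, 0, -0.055], "yaw": 0, "hand": 0.1}, {"linear": [0.03, 0, -0.04], "yaw": 0, "hand": 0.1}, {"linear": [0.05, 0, 0], "yaw": 0, "hand": 0.1}, {"linear": [0.055, 0, 0], "yaw": 0, "hand": 0.1}, {"linear": [0.055, 0, 0], "yaw": 0, "hand": 0.1}])

```text
time_s: 23.95
tcp_pos: [0.4496, 0.1211, 0.276]
tool_rot: [-3.141, 0.0, -1.57]
force: [1.4, -0.3, -0.2]
gripper_width: 0.02
```

jog_arm(deltas=[{"linear": [0.055, 0, 0], "yaw": 0, "hand": 0.1}, {"linear": [0.055, 0, 0], "yaw": 0, "hand": 0.1}, {"linear": [0.055, 0, 0], "yaw": 0, "hand": 0.1}, {"linear": [0.055, 0, 0], "yaw": 0, "hand": 0.1}, {"linear": [0.007, 0, 0], "yaw": 0, "hand": 0.1}, {"linear": [0, 0, 0], "yaw": 0, "hand": 0.1}, {"linear": [0, 0, 0], "yaw": 0, "hand": 0.1}])

```text
time_s: 24.82
tcp_pos: [0.4501, -0.1035, 0.2757]
tool_rot: [3.142, 0.001, -1.569]
force: [0.1, 0.6, -0.2]
gripper_width: 0.0203
```

```bash
python3 - <<'E'
from w import *
s,f=snap('w12')
R,t=cam(f,s); p=R@[.508,-.121,.128]+t; uv=(f['mtx']@p)[:2]/p[2]; print(uv); b=rim(s,f,'blue',uv,.128,r=60)
E
```

```text
24.82 [ 0.4501 -0.1035  0.2757] [ 3.1415e+00  6.0000e-04 -1.5693e+00] [ 0.1  0.6 -0.2] 0.0203
[279.28933769 107.25084682]
blue centre [ 0.5076 -0.122 ] radius 0.027 rms 0.00023 box (246, 71, 70, 72) | tool move [x,y]: [ 0.0185 -0.0575]
```

View pics/w12.png

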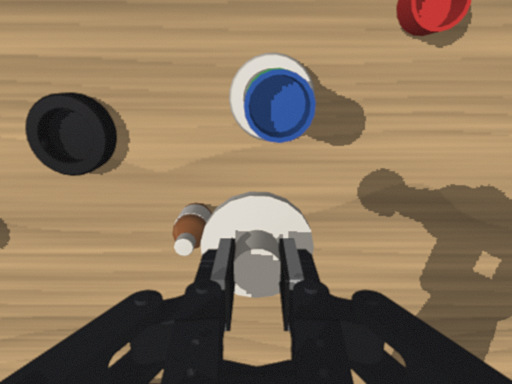

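The cap is held level, disc centred near (257,245). The blue rim is at (279,105).

```bash
python3 - <<'E'
from w import *
f=dict(np.load('pics/w12.npz'))
m=(cv2.inRange(cv2.cvtColor(f['image'],cv2.COLOR_RGB2HSV),(0,0,190),(179,60,255))); m[:190]=0;m[240:]=0;m[:,:190]=0;m[:,325:]=0
n,l,st,_=cv2.connectedComponentsWithStats(m); i=1+st[1:,4].argmax()
for z0 in(.025,.028):
    P=[]
    for c in range(206,308,2):
        r=np.where(l[:,c]==i)[0]
        if len(r): P.append(onz(f,(c,r[0]),f['tcp_pos'][2]-z0,f)[:2])
    P=np.array(P)
    for g in(1,0):
        x=least_squares(lambda q:np.hypot(*(P-q[:2]).T)-(q[2] if g else .028),[*f['tcp_pos'][:2],.028],loss='soft_l1',f_scale=.0005); print(z0,len(P),np.round(x.x,4),np.abs(x.fun).max())
print(f['tcp_pos'])
E
```

```text
0.025 51 [ 0.4501 -0.1036  0.0269] 0.0003322498801014012
0.025 51 [ 0.4488 -0.1036  0.028 ] 0.0006484146619028554
0.028 51 [ 0.4485 -0.1036  0.0274] 0.0003390152245283766
0.028 51 [ 0.4479 -0.1036  0.028 ] 0.00041364398495623983
[ 0.45013378 -0.10345642  0.27571062]
```

jog_arm(deltas=[{"linear": [0.009, -0.029, 0], "yaw": 0, "hand": 0.1}, {"linear": [0.0094, -0.0291, 0], "yaw": 0, "hand": 0.1}, {"linear": [0, 0, 0], "yaw": 0, "hand": 0.1}, {"linear": [0, 0, 0.045], "yaw": 0, "hand": 0.1}, {"linear": [0, 0, 0.045], "yaw": 0, "hand": 0.1}, {"linear": [0, 0, 0.014], "yaw": 0, "hand": 0.1}, {"linear": [0, 0, 0], "yaw": 0, "hand": 0.1}, {"linear": [0, 0, 0], "yaw": 0, "hand": 0.1}])

```text
time_s: 25.88
tcp_pos: [0.5093, -0.1235, 0.1739]
tool_rot: [-3.138, -0.002, -1.571]
force: [0.6, 0.3, -0.3]
gripper_width: 0.02
```

jog_arm(deltas=[{"linear": [0, 0, 0.003], "yaw": 0, "hand": 0.1}, {"linear": [0, 0, 0.003], "yaw": 0, "hand": 0.1}, {"linear": [0, 0, 0], "yaw": 0, "hand": 0.1}])

```text
time_s: 26.25
tcp_pos: [0.5082, -0.1231, 0.1656]
tool_rot: [3.141, 0.0, -1.571]
force: [-0.2, -0.1, -0.1]
gripper_width: 0.0201
```

jog_arm(deltas=[{"linear": [0, 0, 0.002], "yaw": 0, "hand": 0.1}, {"linear": [0, 0, 0.002], "yaw": 0, "hand": 0.1}, {"linear": [0, 0, 0.001], "yaw": 0, "hand": 0.1}, {"linear": [0, 0, 0], "yaw": 0, "hand": 0.1}])

```text
time_s: 26.75
tcp_pos: [0.5095, -0.1232, 0.1629]
tool_rot: [-3.139, 0.0, -1.571]
force: [-0.6, 2.5, 6.7]
gripper_width: 0.02
```

jog_arm(deltas=[{"linear": [0, 0, 0], "yaw": 0, "hand": 0.35}, {"linear": [0, 0, 0], "yaw": 0, "hand": 0.6}, {"linear": [0, 0, 0], "yaw": 0, "hand": 1}, {"linear": [0, 0, 0], "yaw": 0, "hand": 1}, {"linear": [0, 0, -0.04], "yaw": 0, "hand": 1}, {"linear": [0, 0, -0.06], "yaw": 0, "hand": 1}, {"linear": [0, 0, -0.03], "yaw": 0, "hand": 1}, {"linear": [0, 0, 0], "yaw": 0, "hand": 1}])

```text
time_s: 27.75
tcp_pos: [0.5096, -0.1238, 0.2942]
tool_rot: [-3.135, -0.003, -1.571]
force: [-0.4, -0.7, 0.3]
gripper_width: 0.0855
```

```bash
python3 - <<'E'
from w import *
s,f=snap('w13'); _,g=snap('s13','scene'); _,d=snap('d13','side')
a=cv2.resize(g['image'][110:270,120:320,::-1],(800,640))[:590]
b=f['image'][:,:,::-1]
cv2.imwrite('pics/fin.png',np.hstack([cv2.resize(g['image'][140:250,140:240,::-1],(400,440)),cv2.resize(d['image'][80:190,225:325,::-1],(400,440))]))
foot(s,f,z=.135,c=(.509,-.121),r=45,thr=190)
E
```

```text
27.75 [ 0.5096 -0.1238  0.2942] [-3.1354e+00 -2.8000e-03 -1.5710e+00] [-0.4 -0.7  0.3] 0.0855
27.8 [ 0.5085 -0.1233  0.2915] [-3.1398e+00 -9.0000e-04 -1.5710e+00] [-0.4 -0.9  0. ] 0.0855
27.85 [ 0.5078 -0.123   0.2897] [ 3.1403e+00  6.0000e-04 -1.5710e+00] [ 0.1 -0.1 -0.2] 0.0852
white [252.66452593 177.09892572] (225, 149, 64, 62) [ 0.5063 -0.1241  0.0276] tool move [0.0003 0.0033]
```

View pics/w13.png

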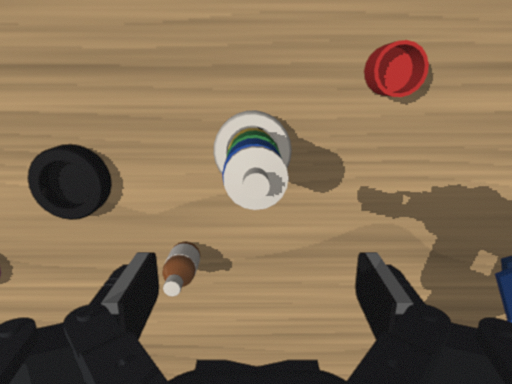

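View pics/fin.png

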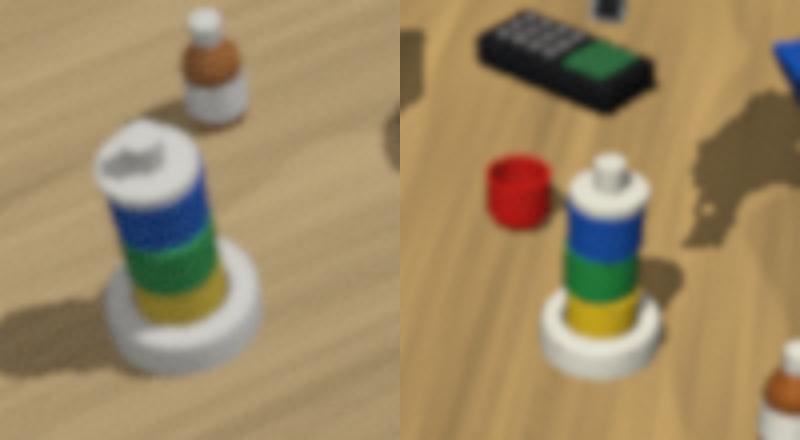

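In both views the tower stands upright and closed up: yellow in the foot, then green, blue and cap, with the shoulders flush. The red cup and bottle haven't moved, and the gripper is clear above.

jog_arm(deltas=[{"linear": [0, 0, 0], "yaw": 0, "hand": 1}, {"linear": [0, 0, 0], "yaw": 0, "hand": 1}, {"linear": [0, 0, 0], "yaw": 0, "hand": 1}, {"linear": [0, 0, 0], "yaw": 0, "hand": 1}])

```text
time_s: 28.4
tcp_pos: [0.5083, -0.1231, 0.2907]
tool_rot: [3.141, 0.0, -1.571]
force: [0.2, -0.1, 1.3]
gripper_width: 0.0856
```

```bash
python3 -c "
from plant import robot
print(robot.job_done(), robot.sense()['force'])"
```

```text
the job is handed in; nothing more can be done
the job is handed in; nothing more can be done
```

The pill tower is built in the white foot and handed in at about 28 s. I pushed and twisted the yellow cup in until the push force rose to 16 N, then seated green, blue and the cap on it in that order. The gripper is open and well clear above the tower.

**Heights and fit:** In the last pictures the tower stands upright with every shoulder flush. The cups and cap each met resistance at their expected seated height, with 6–10 N of contact force. The yellow cup's rim size matched the fully home height, not 6 mm short.

**Centring:** Yellow measured about 1 mm off the foot's centre, and green and blue each within about 2 mm of the cup below. The cap measured about 2.4 mm off the blue cup, inside the 5 mm limit. That figure is uncertain by 1–2 mm because the arm's position readings scatter by that much.

**Disagreements:** The foot and cap edges measured 1–3 mm smaller in radius than stated, probably from rounded edges. The gripper also read about 1–2 mm narrower than the parts it held.

**Other objects:** The red cup, bottle and black foot looked undisturbed. I didn't recheck the carton or tape dispenser; the arm passed well clear of both. `job_done()` gave no verdict.

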